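# Find the concealed catch of a lock unit

## Robot

A 7-joint arm with a two-finger parallel gripper is mounted at the origin on the work surface. World frame = base frame: x ahead of the robot, y to its left, z up, the work surface at z = 0. Lengths are in m, angles in rad, forces in N, time in s.
With the tool pointing down it reaches from about 0.4 to 0.875 m from the base axis. Payload 19.3 kg.
Tool frame: the origin (TCP) lies at the very end of the fingers, on their centre line; the grasp point (between the pads) lies 19 mm behind it; z points along the fingers, y is the direction in which the jaws open and shut (so a half turn about z gives the same grasp; the last joint's range is limited). The gripper opens to 85 mm and grips with 20 to 120 N. Pads are 22 mm wide; open, the fingers measure 114 mm over their backs; the gripper's body (76 mm by 85 mm) begins 54 mm behind the grasp point. The pads swing forward as they close: fully open they stand 13 mm farther back than shut.
Start: joints at [1.158, 0.521, -0.036, 1.599, 0.021, 1.021, -0.113], TCP at [0.21, -0.589, 0.231] pointing down, gripper open.
Joint ranges: [-2.91, 2.91], [-0.3, 2.13], [-1.5, 1.42], [0.17, 2.43], [-1.26, 4.41], [0.16, 1.93], [-2.52, 2.52]. Speed limits (rad/s): [1.89, 1.89, 2.39, 2.39, 3.01, 3.01, 3.01].

## Interface

Orientations are given as [roll, pitch, yaw] about the fixed x, y, z axes, in that order (R = Rz(yaw) Ry(pitch) Rx(roll)).
In Python, from workcell import bot, grab_frame, calibration, workorder gives the robot as it stands.
- The arm moves only by the tool move_arm, never from a script. Its arguments are lists of equal length, an entry for each row: "jaw": the closure in counts, from 0 (fully open) to 255 (shut); "dp": the shift along the tool's x, y, z in units of 800 mm (1.0 is 800 mm), a list of three; "rotation": the turn, a rotation vector about the tool's x, y, z in units of pi rad (1.0 is pi rad), a list of three. In form: {"jaw": [jaw, ...], "dp": [[dx, dy, dz], ...], "rotation": [[rx, ry, rz], ...]}. A call has 1 to 10 rows; each row shifts and turns the commanded pose from where the row before left it, along the tool's axes as they then stand; what a row does not reach is not made up. A row lasts 1/8 s, in which the tool goes at most 62.5 mm and 10.7 degrees, less where a joint would pass 70% of its speed; a pose out of reach is approached as far as the arm can. A call with a number of a shift or a turn outside -1 to 1 is refused whole. A call with a gripper value outside its range is refused whole. The fingers move at their own pace and stop on an object; "squeeze" is the grip in N (left out, the last holds). Time passes only in rows, so rows that do not move let the fingers close. It gives the time, the measured TCP pose, the force and the opening at its end, in the units of the state.
- bot.observe(): the state, without advancing time (a new reading comes with each control period).
- grab_frame(name): name is "side" or "top"; returns the picture (384x512x3 uint8, blue, green, red); there is no depth.
- calibration(name): a dict with "camera_matrix" (3x3 intrinsics, pixels), "T" (4x4, takes a point from camera to world coordinates). Camera axes: x right, y down, z forward; pixel columns grow to the right and rows downward; lengths in m; the calibration is good to about 2 mm. A picture is of the moment at which its call begins. calibration takes no time and is no camera call.
- workorder.job_done(): hands the job in, once; it reports no verdict.
The state is a dict: "clock": time; "qpos": joint angles; "qd": joint speeds; "joint_efforts": joint torques, N m; "position": TCP position; "tool_rot": TCP orientation; "force": force on the tool from outside, world axes, zero at the start; "moment": the same for the moment, N m; "grip_width": finger opening in m.
Only numpy, scipy, OpenCV 4.12 (cv2) and the standard library are available. Lean on these libraries where they do the work, as an engineer would, in place of code of your own. Each camera call takes 0.05 s, during which the arm holds its last target. There are 200 camera calls.

## Task

Release the battery tray of the electronic lock unit that is screwed down on the bench: one of the four identical flush plates in its top panel is the concealed catch and the other three are fixed blanks, so feel for the plate that gives under a fingertip and press it fully down until the tray at the unit's end slides out by itself. Press gently, then take the hand clear. Nothing is to be picked up, and the screwdriver, the lock cylinder and the parts bin stay where they are.

Things in the scene. Friction and masses are not known exactly. Their poses are not given: they have to be found in the camera images.
- housing: Lock unit, fixed to the bench. Grey case 110 mm along its x, 320 mm along y, flat aluminium top panel 62 mm above the bench, on a dark jig plate 160 x 360 x 10 mm. Origin on the bench under its centre, z up. Four identical aluminium plates, 48 mm square, lie flush in the panel in 52 mm square wells (dark gap all round), at x = 0, y = -108, -36, 36, 108 mm. The battery tray is in the +y end.
- plate_a (a point): Centre of the top face of the flush plate at y = -108 mm of the unit (62 mm above the bench). May be the catch or a blank.
- plate_b (a point): Centre of the top face of the flush plate at y = -36 mm of the unit. May be the catch or a blank.
- plate_c (a point): Centre of the top face of the flush plate at y = +36 mm of the unit. May be the catch or a blank.
- plate_d (a point): Centre of the top face of the flush plate at y = +108 mm of the unit, nearest the tray's end. May be the catch or a blank.
- catch (a joint): How far the catch plate is pressed: 0 flush, 0.006 m fully down. Which of the four it is varies and cannot be seen. Sprung: 2 N starts it, 5 to 6 N bottoms it; it comes back up when let go. The tray unlatches at about 0.004 m. Use one fingertip or closed fingertips inside the plate's outline: what is wider than the 52 mm well cannot sink it. The other three plates are rigid.
- battery_tray (a joint): How far the black battery tray has come out of the unit's +y end: 0 closed and latched (end face flush with the case), 0.045 m fully out. Once unlatched its own spring pushes it out in about a second; keep the catch down for half a second. It has no handle.
- tray_face (a point): Centre of the outer end face of the battery tray (98 mm wide, 28 mm high, centre 27 mm above the bench); it moves out with the tray.
- screwdriver: Loose screwdriver, 190 mm long, lying on the bench beside the unit on its far (+x) side. Leave alone.
- lock_cylinder: Loose steel profile lock cylinder, 62 mm long, 17 mm wide, 33 mm high, standing on its narrow web on the near (-x) side of the unit; origin at its underside. Leave alone.
- pin_bin: Loose small open yellow parts bin, 100 x 75 x 40 mm, beyond the unit's -y end; origin at its underside. Leave alone.

How it is judged:
By the outcome, as a careful person would: the job done as asked, in the order asked, and still so for the second after the job is handed in, with the robot touching nothing.
It also fails if it takes over 48 s, if anything falls off the work surface, if the arm or the gripper's body presses on something with over 40 N, if the wrist force passes 120 N, or if a joint passes its speed limit or range.

## Working session

There is one attempt and no reset: what is moved stays moved. The work goes in short steps, Python scripts to look and compute and a tool call to move; the robot and the scene stay as the last step left them, time stands still between calls to the robot, and variables do not carry over. Pictures are saved under pics/ and viewed, about 8 in all and at most 12, crops included, and the job is handed in when it is done.

Besides the shell and the picture viewer there is one more tool, called after "Request:" as name(argument=value, ...) on one line, values as JSON. move_arm: Moves the arm, as the interface text tells. Shifts and turns lie within -1 to 1; 1 stands for 800 mm of shift or pi rad of turn. Its arguments: {"type":"object","properties":{"jaw":{"type":"array","items":{"type":"number"}},"dp":{"type":"array","items":{"type":"array","items":{"type":"number","minimum":-1,"maximum":1}}},"rotation":{"type":"array","items":{"type":"array","items":{"type":"number","minimum":-1,"maximum":1}}},"squeeze":{"type":"number"}},"required":["jaw","dp","rotation"]}

```bash
mkdir -p pics
python3 - <<'E'
from workcell import bot, grab_frame, calibration
import cv2
s=bot.observe(); print({k:s[k] for k in('clock','position','tool_rot','force','grip_width')})
for n in('top','side'):
    cv2.imwrite(f'pics/{n}0.png',grab_frame(n)); c=calibration(n); print(c['camera_matrix'],c['T'])
E
```

```text
{'clock': 0.0, 'position': array([ 0.20992129, -0.58834674,  0.2307019 ]), 'tool_rot': array([-3.14044793e+00,  8.74683393e-05,  3.42786763e-01]), 'force': array([-0.2257791 , -0.35313008,  0.17403573]), 'grip_width': 0.08544692898588092}
[[451.5958536    0.         252.85574297]
 [  0.         451.5958536  191.92218702]
 [  0.           0.           1.        ]] [[ 0.01187403 -0.99798231  0.06237234  0.52296212]
 [-0.99982062 -0.01277009 -0.01398749 -0.02431582]
 [ 0.01475577 -0.06219507 -0.99795493  1.15803641]
 [ 0.          0.          0.          1.        ]]
[[486.75152551   0.         256.83313796]
 [  0.         486.75152551 200.44103677]
 [  0.           0.           1.        ]] [[-0.95444878 -0.21260086  0.20935232  0.34526661]
 [-0.29804514  0.7122946  -0.63545692  0.64983703]
 [-0.01402184 -0.66890752 -0.74321337  0.88047059]
 [ 0.          0.          0.          1.        ]]
```

View pics/top0.png

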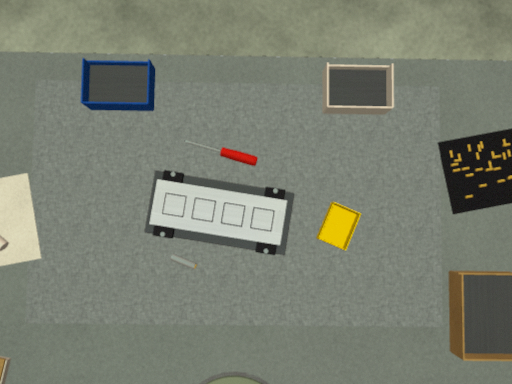

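View pics/side0.png

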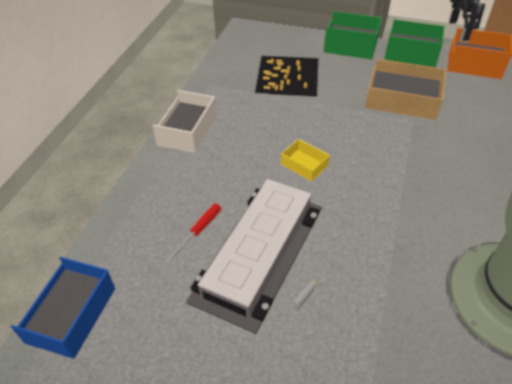

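The top view shows the unit with plates at about (263,219) a, (233,214) b, (204,210) c and (174,205) d. The bin is at (340,226), by the -y end, and the tray end is on the left. The side view agrees.

```bash
cat > h.py <<'E'
import numpy as np, cv2
from workcell import calibration
def w2p(n,P):
    c=calibration(n);T=np.linalg.inv(c['T']);q=c['camera_matrix']@(T[:3,:3]@np.array(P).T+T[:3,3:]);return (q[:2]/q[2]).T
def p2w(n,uv,z):
    c=calibration(n);T=c['T'];d=T[:3,:3]@np.linalg.solve(c['camera_matrix'],[*uv,1.]);return T[:3,3]+d*(z-T[2,3])/d[2]
E
python3 - <<'E'
from h import *
g=cv2.imread('pics/top0.png')
# panel: bright pixels
m=(cv2.cvtColor(g,cv2.COLOR_BGR2GRAY)>165).astype('u1'); 
m=cv2.morphologyEx(m[160:260,140:300].copy(),cv2.MORPH_CLOSE,np.ones((3,3)))
cs,_=cv2.findContours(m,cv2.RETR_EXTERNAL,2); c=max(cs,key=cv2.contourArea)
r=cv2.minAreaRect(c); b=cv2.boxPoints(r)+[140,160]; W=np.array([p2w('top',p,.062) for p in b]); print(r,W,np.linalg.norm(W-np.roll(W,1,0),axis=1))
ctr=W.mean(0)
P=[p2w('top',p,.062) for p in [(263,219),(233,214),(204,210),(174,205)]]; print(np.array(P),np.mean(P,0),ctr)
y=P[3]-P[0]; y/=np.linalg.norm(y); print('ydir',y,'yaw',np.arctan2(-y[0],y[1]))
e=W[1]-W[0] if np.linalg.norm(W[1]-W[0])>.2 else W[2]-W[1]; print(e/np.linalg.norm(e))
side=cv2.imread('pics/side0.png')
C=np.array(ctr);ps=w2p('side',[C+y*k for k in(-.108,-.036,.036,.108)]);print(ps)
for p in ps: cv2.circle(side,tuple(int(v) for v in p.round()),1,(0,0,255),-1)
a=cv2.resize(side[160:340,170:340],None,fx=3,fy=3)
for k in(-.108,-.036,.036,.108):
    p=w2p('top',[C+y*k])[0];print(p);g[int(round(p[1])),int(round(p[0]))]=(0,0,255)
bb=cv2.resize(g[160:262,140:300],None,fx=3.3,fy=3.3,interpolation=0)
o=np.zeros((540,800,3),'u1') 
a=cv2.resize(a,(380,402));b2=cv2.resize(bb,(410,262));o[:402,:380]=a;o[:262,385:795]=b2;cv2.imwrite('pics/chk.png',o)
E
```

```text
((77.76080322265625, 51.612220764160156), (132.02944946289062, 45.17279815673828), 9.246112823486328) [[ 0.51239383  0.21012864  0.062     ]
 [ 0.62060503  0.19538266  0.062     ]
 [ 0.57301081 -0.12184878  0.062     ]
 [ 0.46495786 -0.10506869  0.062     ]] [0.31874681 0.1092113  0.32078186 0.10934812]
[[ 0.52602663 -0.06504675  0.062     ]
 [ 0.53725338  0.00779814  0.062     ]
 [ 0.54608248  0.07813704  0.062     ]
 [ 0.55729568  0.15089024  0.062     ]] [0.54166454 0.04294467 0.062     ] [0.54274188 0.04464846 0.062     ]
ydir [0.14331164 0.98967761 0.        ] yaw -0.14380679154483456
[-0.14836941 -0.98893201  0.        ]
[[278.98014798 201.14177958]
 [265.55276813 223.55941144]
 [250.98186647 247.88620588]
 [235.11486665 274.37689616]]
[261.84659002 218.47469178]
[232.49747477 213.85786606]
[203.12941111 209.23805961]
[173.74238069 204.61526955]
```

View pics/chk.png

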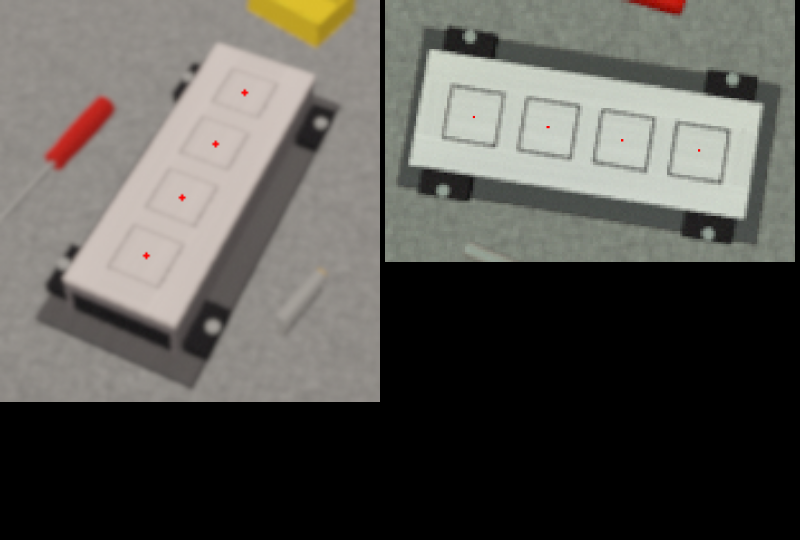

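The red marks land on the plate centres in both views: (262,218), (232,214), (203,209) and (174,205) in the top picture. I'll shut the jaws, align with the unit, then travel above plate a.

Request:
move_arm(jaw=[255,255,255,255], dp=[[0,0,0],[0,0,0],[0,0,0],[0,0,0]], rotation=[[0,0,0.052],[0,0,0.052],[0,0,0.052],[0,0,0]], squeeze=20)

```text
clock: 0.6
position: [0.2101, -0.5884, 0.231]
tool_rot: [-3.141, 0.001, -0.146]
force: [0.6, 0.1, 1.3]
grip_width: 0.0126
```

Request:
move_arm(jaw=[255,255,255,255,255,255,255,255,255,255], dp=[[0.032,-0.07,0],[0.032,-0.07,0],[0.032,-0.07,0],[0.032,-0.07,0],[0.032,-0.07,0],[0.032,-0.07,0],[0.032,-0.07,0],[0.032,-0.07,0],[0.032,-0.07,0],[0,0,0]], rotation=[[0,0,0],[0,0,0],[0,0,0],[0,0,0],[0,0,0],[0,0,0],[0,0,0],[0,0,0],[0,0,0],[0,0,0]])

```text
clock: 1.85
position: [0.5139, -0.1193, 0.2311]
tool_rot: [-3.14, -0.0, -0.136]
force: [-1.4, -1.1, -0.0]
grip_width: 0.0003
```

Request:
move_arm(jaw=[255,255,255,255,255,255], dp=[[0.006,-0.072,0],[0,0,0],[0,0,0.07],[0,0,0.07],[0,0,0.055],[0,0,0]], rotation=[[0,0,0],[0,0,0],[0,0,0],[0,0,0],[0,0,0],[0,0,0]])

```text
clock: 2.6
position: [0.5232, -0.0683, 0.0732]
tool_rot: [3.141, 0.005, -0.145]
force: [-0.1, 0.2, 1.2]
grip_width: 0.0004
```

Request:
move_arm(jaw=[255,255,255], dp=[[0,0,0],[0,0,0],[0,0,0]], rotation=[[0,0,0],[0,0,0],[0,0,0]])

```text
clock: 2.98
position: [0.5258, -0.0678, 0.0766]
tool_rot: [-3.141, -0.002, -0.147]
force: [-0.3, -0.0, -0.3]
grip_width: -0.0
```

Request:
move_arm(jaw=[255,255,255,255,255], dp=[[0,-0.006,0.013],[0,0,0],[0,0,0.002],[0,0,0],[0,0,0]], rotation=[[0,0,0],[0,0,0],[0,0,0],[0,0,0],[0,0,0]])

```text
clock: 3.6
position: [0.5259, -0.063, 0.0634]
tool_rot: [-3.142, -0.0, -0.147]
force: [-0.1, -0.3, 0.4]
grip_width: -0.0001
```

Request:
move_arm(jaw=[255,255,255,255], dp=[[0,0,0.002],[0,0,0.001],[0,0,0],[0,0,0]], rotation=[[0,0,0],[0,0,0],[0,0,0],[0,0,0]])

```text
clock: 4.1
position: [0.526, -0.0629, 0.061]
tool_rot: [3.142, -0.0, -0.147]
force: [0.8, 0.0, 4.6]
grip_width: 0.0002
```

Request:
move_arm(jaw=[255,255,255], dp=[[0,0,0.001],[0,0,0],[0,0,0]], rotation=[[0,0,0],[0,0,0],[0,0,0]])

```text
clock: 4.47
position: [0.526, -0.0629, 0.0601]
tool_rot: [-3.142, -0.0, -0.147]
force: [0.7, -1.9, 4.5]
grip_width: 0.0001
```

Request:
move_arm(jaw=[255,255,255,255], dp=[[0,0,0.001],[0,0,0.001],[0,0,0],[0,0,0]], rotation=[[0,0,0],[0,0,0],[0,0,0],[0,0,0]])

```text
clock: 4.97
position: [0.5259, -0.0629, 0.0585]
tool_rot: [3.142, -0.0, -0.147]
force: [2.2, -2.3, 2.9]
grip_width: 0.0005
```

Plate a gives way at about 3–5 N, so it is the catch. I'll press on to the bottom.

Request:
move_arm(jaw=[255,255,255,255,255], dp=[[0,0,0.001],[0,0,0.001],[0,0,0.001],[0,0,0],[0,0,0]], rotation=[[0,0,0],[0,0,0],[0,0,0],[0,0,0],[0,0,0]])

```text
clock: 5.6
position: [0.526, -0.0629, 0.0561]
tool_rot: [-3.142, -0.0, -0.147]
force: [2.7, -1.5, 4.6]
grip_width: 0.0005
```

Request:
move_arm(jaw=[255,255,255,255,255,255,255], dp=[[0,0,0.001],[0,0,0],[0,0,0],[0,0,0],[0,0,0],[0,0,0],[0,0,0]], rotation=[[0,0,0],[0,0,0],[0,0,0],[0,0,0],[0,0,0],[0,0,0],[0,0,0]])

```text
clock: 6.48
position: [0.526, -0.0629, 0.0559]
tool_rot: [3.142, -0.0, -0.147]
force: [-2.6, -1.6, 18.4]
grip_width: 0.0001
```

Run:
```python
from workcell import bot, grab_frame
import cv2
s=bot.observe();print(s['clock'],s['position'],s['force'])
cv2.imwrite('pics/s1.png',cv2.resize(grab_frame('side')[160:340,150:350],None,fx=3,fy=3))
```

```text
6.475 [ 0.52599063 -0.0629081   0.05589433] [-2.61896005 -1.63918047 18.43852543]
```

View pics/s1.png

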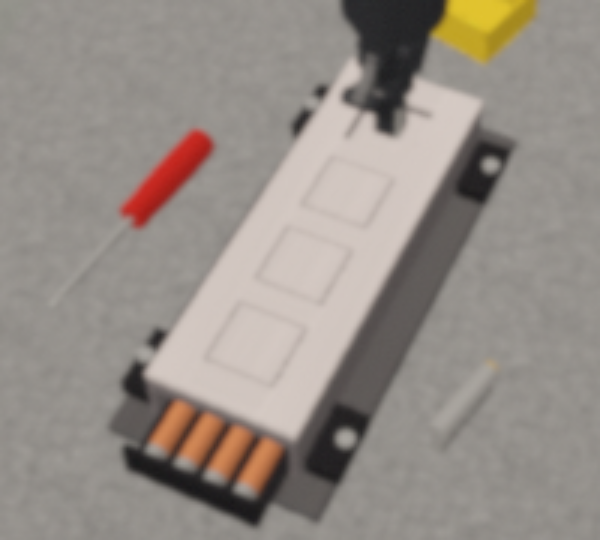

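The picture shows the tray out at the +y end, about (205,460) in the crop, with its batteries visible. The plate has bottomed at 18 N. Now I'll take the hand straight up and clear.

Request:
move_arm(jaw=[255,255,255,255,255,255,255,255], dp=[[0,0,-0.005],[0,0,-0.02],[0,0,-0.06],[0,0,-0.07],[0,0,-0.05],[0,0,0],[0,0,0],[0,0,0]], rotation=[[0,0,0],[0,0,0],[0,0,0],[0,0,0],[0,0,0],[0,0,0],[0,0,0],[0,0,0]])

```text
clock: 7.52
position: [0.5252, -0.0628, 0.2183]
tool_rot: [3.141, 0.002, -0.147]
force: [-0.3, -0.0, -0.3]
grip_width: -0.0
```

Run:
```python
from workcell import bot, grab_frame
from h import *
s=bot.observe();print(s['clock'],s['position'],s['force'])
a=grab_frame('side');y=np.array([.146,.989,0]);C=np.array([.5425,.044,0])
# expected top edge centre of tray face at full travel (z=.041), and half travel
for t,col in((.045,(0,0,255)),(.02,(0,255,0))):
    p=w2p('side',[C+y*(.16+t)+[0,0,.041]])[0]; cv2.circle(a,tuple(int(v) for v in p.round()),1,col,-1)
cv2.imwrite('pics/s2.png',cv2.resize(a[130:340,150:350],None,fx=2.8,fy=2.8))
```

```text
7.525 [ 0.52519207 -0.06280957  0.21830358] [-0.32099667 -0.02148574 -0.31244082]
```

View pics/s2.png

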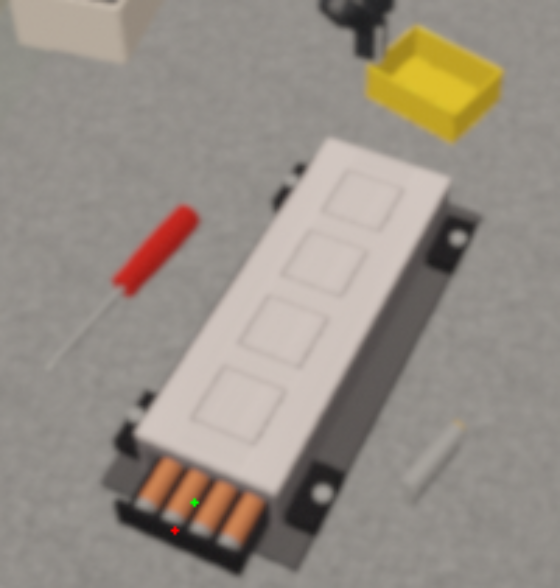

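The red mark for full travel falls on the tray's front edge, so the tray is fully out. The plate is back flush, and the screwdriver, cylinder and bin are undisturbed.

```bash
python3 -c "
from workcell import workorder
print(workorder.job_done())"
```

```text
the job is handed in; nothing more can be done
None
```

The battery tray is released and fully out, and I handed the job in at about 7.5 s of the 48 s allowed.

- **Pressing:** I shut the fingertips and felt plate a (y = -108 mm) first. It gave at about 3–5 N, so it was the catch, and I didn't touch the other three plates. I pressed it 6 mm to the bottom and held it there for at least half a second. The reading at the bottom was 18 N, more than the 5–6 N needed, because my last step pushed against the stop.
- **Last checks:** After lifting straight up to z = 0.218 m, the force read about 0. The final side picture shows the tray's front edge at the mark I computed for 45 mm of travel, and the plate flush again. The screwdriver, lock cylinder and bin look undisturbed in the side pictures; I did not measure their positions.

No check failed or disagreed.

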